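# Close the heel press on a shoe

### The arm

A 7-joint arm with a two-finger parallel gripper is mounted at the origin on the work surface. World frame = base frame: x ahead of the robot, y to its left, z up, the work surface at z = 0. Lengths are in mm, angles in degrees, forces in N, time in s.
With the tool pointing down it reaches from about 425 to 925 mm from the base axis. Payload 6.8 kg.
Tool frame: the origin (TCP) lies on the centre line of the jaws, within the pads' length; the fingertips stand arm.tip_reach ahead of it and the grasp point (between the pads) is the TCP (arm.tip_reach is the distance from the TCP to the fingertips, in mm); z points along the fingers, y is the direction in which the jaws open and shut (so a half turn about z gives the same grasp; the last joint's range is limited). The gripper opens to 85 mm and grips with 20 to 120 N. Pads are 22 mm wide; open, the fingers measure 114 mm over their backs; the gripper's body (76 mm by 85 mm) begins 54 mm behind the grasp point. The pads swing forward as they close: fully open they stand 13 mm farther back than shut.
Start: joints at [62.733, 27.33, 1.283, 89.118, -0.659, 63.558, -4.761], TCP at [242.715, -629.87, 224.908] pointing down, gripper open.
Joint ranges: [-169.35, 169.35], [-19.33, 120.38], [-80.79, 83.38], [13.8, 139.57], [-78.32, 258.32], [9.67, 109.79], [-169.56, 169.56]. Speed limits (degrees/s): [136.94, 136.94, 180, 180, 180, 180, 180].

### API

Orientations are given as [roll, pitch, yaw] about the fixed x, y, z axes, in that order (R = Rz(yaw) Ry(pitch) Rx(roll)).
In Python, from rig import arm, optics gives the robot as it stands.
- The arm moves only by the tool drive_tool, never from a script. Its arguments are lists of equal length, an entry for each row: "delta_pos": the shift along the tool's x, y, z in m, a list of three; "twist": the turn, a rotation vector about the tool's x, y, z in rad, a list of three. A call has exactly 8 rows; each row is the pose to reach, as a shift and turn from the pose commanded when the call began, along the tool's axes at that moment; what a row does not reach only later rows make up. A row lasts 1/12 s, in which the tool goes at most 41.7 mm and 7.16 degrees, less where a joint would pass 70% of its speed; a pose out of reach is approached as far as the arm can. A call with a gripper value outside its range is refused whole. "jaw" is the finger opening in m, from 0 to 0.0854, set as the call begins (left out, the last holds). The fingers move at their own pace and stop on an object; "force" is the grip in N (left out, the last holds). Time passes only in rows, so rows that repeat a pose let the fingers close, or fill a call up. It gives the time, the measured TCP pose, the force and the opening at its end, in the units of the state.
- arm.sense(): the state, without advancing time (a new reading comes with each control period).
- optics.camera(name): name is "side" or "top"; returns the picture (400x640x3 uint8, blue, green, red); there is no depth.
- optics.camera_info(name): a dict with "intrinsics" (3x3 intrinsics, pixels), "R" (3x3) and "t" (3): a world point X has camera coordinates R X + t. Camera axes: x right, y down, z forward; pixel columns grow to the right and rows downward; lengths in mm; the calibration is good to about 2 mm. A picture is of the moment at which its call begins. camera_info takes no time and is no camera call.
- arm.finish_job(): hands the job in, once; it reports no verdict.
The state is a dict: "time_s": time; "joint_pos": joint angles; "qd": joint speeds; "tau": joint torques, N m; "tool_pos": TCP position; "tcp_rot": TCP orientation; "contact_force": force on the tool from outside, world axes, zero at the start; "torque": the same for the moment, N m; "width": finger opening in mm.
Only numpy, scipy, OpenCV 4.12 (cv2) and the standard library are available. Lean on these libraries where they do the work, as an engineer would, in place of code of your own. Each camera call takes 0.05 s, during which the arm holds its last target. There are 200 camera calls.

### The job

A shoe sits sole-up in the bench heel press, whose arm is held up by a ratchet. Press down the pawl's thumb plate until the pawl is tipped well clear of the teeth, then push the arm down by its wooden crossbar until it is fully down, with its pad on the heel, and leave it there with the pawl still tipped free. Only press and push: do not lift the arm, and leave the things lying around the press where they are.

Things in the scene. Friction and masses are not known exactly. Their poses are not given: they have to be found in the camera images.
- press: bench heel press, fixed; origin on the table right below the arm's hinge. x axis: level, from hinge towards shoe and crossbar (pawl on the -x side); y along the hinge; z up. Base plate x -170 to 200, y +-60, 18 mm thick. Uprights (y within 21 mm) 164 mm high at x +-18 and 147 mm at x -86 to -64. Heel top at x 130, 105 mm high; the shoe, sole up, runs 200 mm from it to -y, no higher
- press_arm (a joint): angle of the arm above level, rad: 0 = fully down (end stop, pad on heel), 0.5 to 0.85 at the start. Stiff hinge: once freed it stays at any height it is left at and takes about 4 to 10 N of push at the crossbar. A toothed wheel, 43 mm radius, is fixed to it. With the pawl in the teeth the arm can go down at most 0.35 rad, then holds against a push of 40 N, with up to 0.1 rad of give
- hub (a point): centre of the arm's hinge, 150 mm above the table; hinge axis along the press's y axis. The arm is a steel bar 14 mm wide and 22 mm deep that runs from it to the crossbar
- crossbar (a point): centre of the round wooden crossbar at the arm's free end: 22 mm diameter, 110 mm long, parallel to the hinge axis and 185 mm from it. Push here from above. It moves on an arc about the hub, and with the arm fully down it is 150 mm above the table (its top at 161 mm)
- pawl (a joint): angle by which the pawl is tipped back, rad: 0 = in the teeth (up to 0.15 where it rides on a tooth's slope), clear of all teeth above 0.25, end stop at 0.6. No spring: its stiff pivot leaves it where it is put. Pressing the thumb plate down increases it; 3 to 5 N is enough, more if the arm has been forced down onto it
- thumb_plate (a point): centre of the upper face of the steel thumb plate on the pawl's tail, 34 mm (along press x) x 36 mm, 6 mm thick. The pawl pivots at press x -75 mm, 140 mm high; the plate is 57 mm farther out, 161 mm high at pawl 0 and sloping 17 degrees down towards the hub; it goes down about 34 mm to its stop, then sloping as much the other way
- polish_tin: flat round tin, 76 mm diameter, 26 mm high, loose, origin under its centre. Not to be disturbed
- shoe_brush: wooden shoe brush, 150 x 50 x 40 mm, loose, origin under its centre. Not to be disturbed
- hammer: hammer, 220 mm long, lying on the table, loose. Not to be disturbed

How it is judged:
By the outcome, as a careful person would: the job done as asked, in the order asked, and still so for the second after the job is handed in, with the robot touching nothing.
It also fails if it takes over 48 s, if anything falls off the work surface, if the arm or the gripper's body presses on something with over 40 N, if the wrist force passes 120 N, or if a joint passes its speed limit or range.

## Working session

There is one attempt and no reset: what is moved stays moved. The work goes in short steps, Python scripts to look and compute and a tool call to move; the robot and the scene stay as the last step left them, time stands still between calls to the robot, and variables do not carry over. Pictures are saved under pics/ and viewed, about 8 in all and at most 12, crops included, and the job is handed in when it is done.

Besides the shell and the picture viewer there is one more tool, called as a command line: name --argument value ..., lists and objects as JSON in quotes. drive_tool: Moves the arm, as the interface text tells. Its arguments: {"type":"object","properties":{"delta_pos":{"type":"array"},"twist":{"type":"array"},"jaw":{"type":"number"},"force":{"type":"number"}},"required":["delta_pos","twist"]}

```bash
mkdir -p pics; python3 - <<'E'
from rig import arm, optics
import cv2
for n in("side","top"):
    cv2.imwrite(f"pics/{n}0.png",optics.camera(n)); i=optics.camera_info(n); print(n,i)
s=arm.sense(); print(s, getattr(arm,'tip_reach',None))
E
```

```text
side {'intrinsics': array([[369.02480932,   0.        , 320.28535064],
       [  0.        , 369.02480932, 200.40817594],
       [  0.        ,   0.        ,   1.        ]]), 'R': array([[-0.99963367, -0.0221365 , -0.0155723 ],
       [ 0.00136473,  0.53340563, -0.84585848],
       [ 0.0270307 , -0.84556987, -0.53318002]]), 't': array([590.50479007,  89.31679299, 699.46944317])}
top {'intrinsics': array([[496.27950772,   0.        , 318.61557621],
       [  0.        , 496.27950772, 198.15814711],
       [  0.        ,   0.        ,   1.        ]]), 'R': array([[-1.32557179e-03, -9.99927232e-01,  1.19905279e-02],
       [-9.82206987e-01, -9.49894573e-04, -1.87799182e-01],
       [ 1.87796906e-01, -1.20261215e-02, -9.82134255e-01]]), 't': array([-11.99343217, 611.35877859, 929.25957224])}
{'time_s': 0.1, 'joint_pos': array([62.73288809, 27.37026179,  1.28113228, 89.17330137, -0.65920716,
       63.55757929, -4.76084528]), 'qd': array([-0.18569062, -0.0804557 , -0.02597249, -0.17953406,  0.02373581,
       -0.05986451, -0.00972402]), 'tau': array([ 4.79819340e-03, -5.97756207e+01,  1.61397357e+00, -2.81953776e+01,
        1.28747046e-02,  5.02496972e-03, -2.81607748e-05]), 'tool_pos': array([ 242.48835964, -629.35178436,  224.02778501]), 'tcp_rot': array([-1.79906473e+02,  6.97557953e-03,  2.10739982e+01]), 'contact_force': array([-0.51948524,  0.14265469, -0.95004014]), 'torque': array([-0.00222102, -0.04677322,  0.02932418]), 'width': 85.5237253446605} 19.0
```

View pics/side0.png

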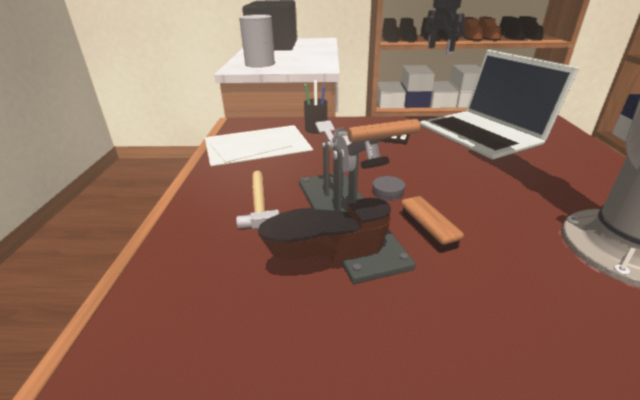

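View pics/top0.png

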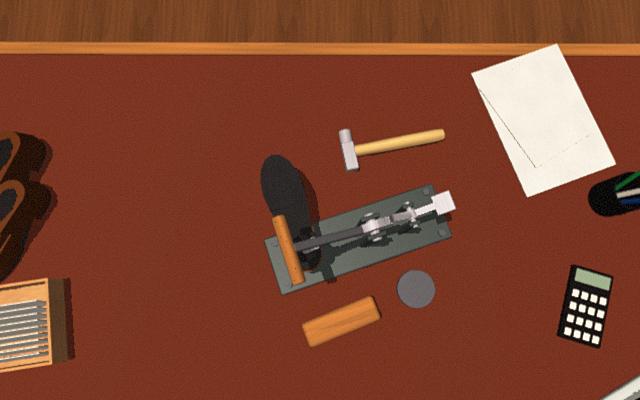

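The side view shows the press near (350,190), crossbar (352,134)–(418,127) and thumb plate near (326,127). The top view shows the base plate corners at about (265,240), (283,293), (451,237), (431,186), crossbar (279,217)–(298,281) and thumb plate (444,203). The tin is at (416,289), the brush at (341,321) and the hammer at (390,145).

```bash
python3 - <<'E'
import cv2,numpy as np
a=cv2.imread("pics/side0.png")[100:290,235:445]; b=cv2.imread("pics/top0.png")[150:310,255:465]
f=lambda m,s:cv2.resize(m,None,fx=s,fy=s,interpolation=cv2.INTER_CUBIC)
cv2.imwrite("pics/sc.png",f(a,3)); cv2.imwrite("pics/tc.png",f(b,3.5))
E
```

```text
(no output)
```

View pics/sc.png

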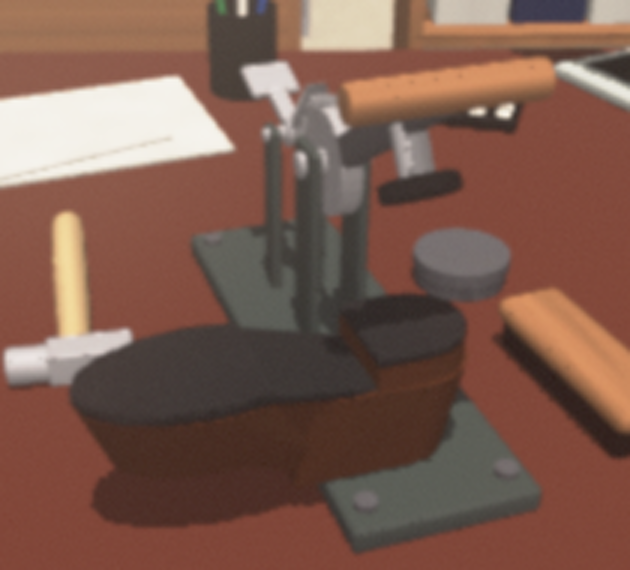

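View pics/tc.png

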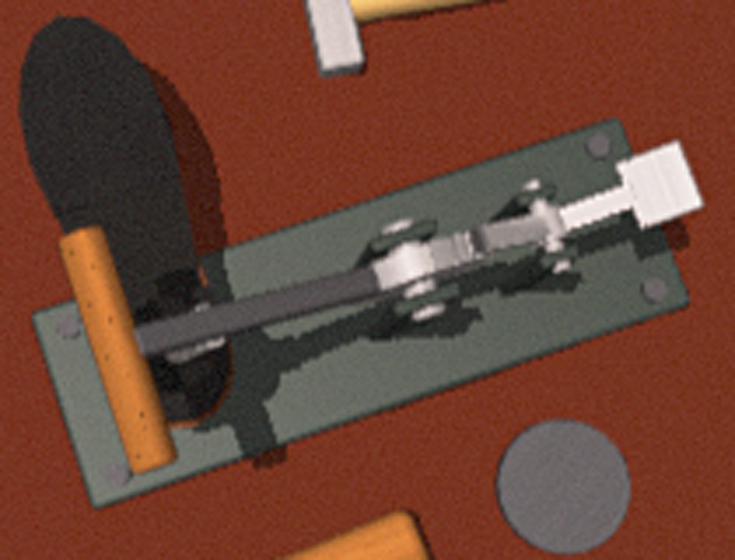

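The crops show clear base-plate corners, the crossbar ends and the thumb plate in both views. I'll fit the press pose with least squares.

```bash
cat >fit.py <<'E'
import numpy as np
from rig import arm, optics
from scipy.optimize import least_squares
I={n:optics.camera_info(n) for n in("side","top")}
def proj(n,X):
    i=I[n]; c=i["R"]@X+i["t"]; p=i["intrinsics"]@c; return p[:2]/p[2]
def o(n,p): return np.array(p)/3+[235,100] if n=="side" else np.array(p)/3.5+[255,150]
def W(p,q):
    c,s=np.cos(p[2]),np.sin(p[2]); return np.array([p[0]+c*q[0]-s*q[1],p[1]+s*q[0]+c*q[1],q[2]])
def xb(a,y): return [185*np.cos(a),y,150+185*np.sin(a)]
base=[("top",(34,315),(200,-60,18)),("top",(98,503),(200,60,18)),("top",(686,302),(-170,60,18)),("top",(620,120),(-170,-60,18)),
("side",(354,537),(200,-60,18)),("side",(540,490),(200,60,18)),("side",(192,238),(-170,-60,18))]
bar=[("top",(80,236),-55),("top",(155,466),55),("side",(345,104),-55),("side",(549,78),55)]
tp={"top":(662,185),"side":(270,79)}
def res(p):
    r=[proj(n,W(p,q))-o(n,u) for n,u,q in base]+[proj(n,W(p,xb(p[3],y)))-o(n,u) for n,u,y in bar]
    return np.concatenate(r)
if __name__=="__main__":
    s=least_squares(res,[650,-100,1.8,.7]); p=s.x; print(p,np.degrees(p[2]),np.round(s.fun.reshape(-1,2),1).tolist())
    t=least_squares(lambda X:np.concatenate([proj(n,X)-o(n,u) for n,u in tp.items()]),[700,-200,160])
    print("thumb tri",t.x,t.fun,"model",W(p,(-132,0,161)))
    for k in(0,2):
        e=least_squares(lambda X:np.concatenate([proj(n,X)-o(n,u) for n,u,y in bar[k//2::2]]),[700,0,260]); print("bar end",e.x,e.fun,W(p,xb(p[3],[-55,55][k//2])))
    print("hub",W(p,(0,0,150)),"bar",W(p,xb(p[3],0)),"bar down",W(p,(185,0,150)))
E
python3 fit.py
```

```text
[ 540.60623592 -107.51441884    1.89444728    0.59164447] 108.54383336808004 [[-1.9, -0.8], [-2.2, 2.4], [2.1, 1.0], [-0.1, -1.3], [-0.3, -1.8], [1.5, -1.3], [-1.0, -2.3], [-0.6, -0.5], [-0.3, 0.9], [-0.9, 0.2], [-0.9, -0.4]]
thumb tri [ 583.78471453 -235.76221042  155.44574261] [-0.01899417  0.32080716 -0.39657896 -0.07797379] model [ 582.5862046  -232.66106174  161.        ]
bar end [542.82654742  54.56797556 253.18035999] [-0.01675407  0.14683464 -0.13333371 -0.0240996 ] [543.91570444  55.5593361  253.17944499]
bar end [439.57710214  20.54015722 252.78743752] [-0.23005484  0.91109633 -0.90702305 -0.12865036] [439.62683535  20.57602887 253.17944499]
hub [ 540.60623592 -107.51441884  150.        ] bar [491.7712699   38.06768249 253.17944499] bar down [481.77067375  67.88049735 150.        ]
```

Fit: the hub is at (541,-108), press yaw is 108.5°, the arm is at 0.59 rad, and the thumb plate is at about (583,-234.5,156). I'll close the jaws, turn the tool so its pads run along the press's y axis, and move above the plate.

drive_tool --delta_pos '[[0.029, -0.015, 0], [0.058, -0.031, 0], [0.086, -0.046, 0], [0.115, -0.062, 0], [0.144, -0.077, 0], [0.173, -0.093, 0], [0.201, -0.108, 0], [0.23, -0.123, 0]]' --twist '[[0, 0, -0.095], [0, 0, -0.19], [0, 0, -0.285], [0, 0, -0.38], [0, 0, -0.475], [0, 0, -0.57], [0, 0, -0.665], [0, 0, -0.76]]' --jaw 0.0 --force 40

```text
time_s: 0.77
tool_pos: [413.5, -431.0, 224.6]
tcp_rot: [-180.0, -0.0, 64.9]
contact_force: [-0.4, -0.3, -0.1]
width: -0.2
```

```bash
cat >go.py <<'E'
import sys,numpy as np
from rig import arm
from scipy.spatial.transform import Rotation as Rn
def go(x,y,z,yaw=108.5):
    s=arm.sense(); R=Rn.from_euler('xyz',s["tcp_rot"],degrees=True)
    print("t",s["time_s"],"tcp",s["tool_pos"].round(1),s["tcp_rot"].round(2),"F",s["contact_force"].round(1),"w",round(s["width"],1),"q",s["joint_pos"].round(0))
    print("delta",(R.inv().apply(np.array([x,y,z])-s["tool_pos"])/1e3).round(4),"twist",(R.inv()*Rn.from_euler('xyz',[180,0,yaw],degrees=True)).as_rotvec().round(3))
if __name__=="__main__": go(*map(float,sys.argv[1:]))
E
python3 go.py 583 -234.5 225
```

```text
t 0.7667 tcp [ 413.5 -431.   224.6] [-179.96   -0.     64.87] F [-0.4 -0.3 -0.1] w -0.2 q [ 50.  21. -12.  99.   5.  60.  11.]
delta [ 0.2498  0.07   -0.0004] twist [-0.001 -0.    -0.761]
```

drive_tool --delta_pos '[[0.031, 0.009, 0], [0.062, 0.0175, 0], [0.094, 0.026, 0], [0.125, 0.035, 0], [0.156, 0.044, 0], [0.187, 0.0525, 0], [0.219, 0.061, 0], [0.25, 0.07, 0]]' --twist '[[0, 0, -0.095], [0, 0, -0.19], [0, 0, -0.285], [0, 0, -0.38], [0, 0, -0.475], [0, 0, -0.57], [0, 0, -0.665], [0, 0, -0.76]]'

```text
time_s: 1.43
tool_pos: [584.0, -235.1, 224.5]
tcp_rot: [-180.0, -0.0, 108.4]
contact_force: [1.0, 0.3, -0.1]
width: 0.1
```

drive_tool --delta_pos '[[0, 0, 0.01], [0, 0, 0.02], [0, 0, 0.03], [0, 0, 0.035], [0, 0, 0.035], [0, 0, 0.035], [0, 0, 0.035], [0, 0, 0.035]]' --twist '[[0, 0, 0], [0, 0, 0], [0, 0, 0], [0, 0, 0], [0, 0, 0], [0, 0, 0], [0, 0, 0], [0, 0, 0]]'

```text
time_s: 2.1
tool_pos: [583.7, -237.1, 190.6]
tcp_rot: [180.0, 0.0, 108.1]
contact_force: [0.4, 0.2, -0.6]
width: -0.1
```

```bash
python3 go.py 583 -234.5 152; python3 - <<'E'
from rig import optics
import cv2,numpy as np
f=lambda m,s:cv2.resize(m,None,fx=s,fy=s,interpolation=cv2.INTER_CUBIC)
a=optics.camera("side")[60:200,265:425];b=optics.camera("top")[130:270,360:520]
cv2.imwrite("pics/c1.png",np.vstack([f(a,2.1),f(b,2.1)])); cv2.imwrite("pics/c1.png",np.hstack([f(a,2.5),f(b,2.5)]))
E
```

```text
t 2.1 tcp [ 583.7 -237.1  190.6] [1.7995e+02 4.0000e-02 1.0811e+02] F [ 0.4  0.2 -0.6] w -0.1 q [ 35.  27. -25.  96.  13.  59.  24.]
delta [0.0027 0.0001 0.0386] twist [ 0.001  0.001 -0.007]
```

View pics/c1.png

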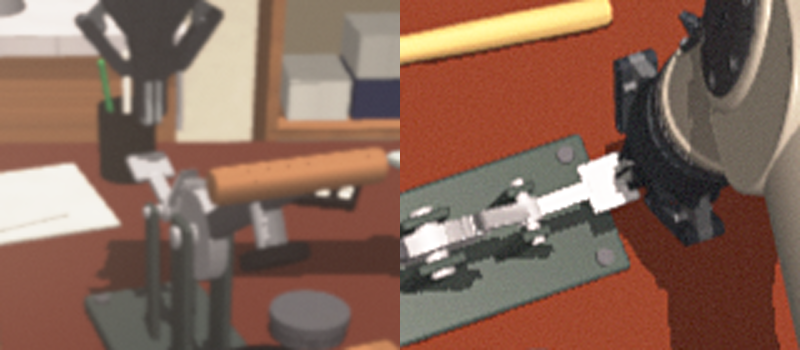

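The tips stand over the plate, at crop (152,118) in the side view with the plate at (147,165). In the top view the tip is at (628,185) and the plate centre at (605,183). I'll check whether that offset fits the tip's expected position.

```bash
python3 - <<'E'
from fit import *
for z in(171.6,190.6,156):
  X=np.array([583.7,-237.1,z]); print(z,((proj("side",X)-[265,60])*2.5).round(),((proj("top",X)-[360,130])*2.5).round())
t=least_squares(lambda X:np.concatenate([proj("side",X)-(np.array([152,118])/2.5+[265,60]),proj("top",X)-(np.array([628,185])/2.5+[200,130]-np.array([0,0]))]),[583,-235,170])
t2=least_squares(lambda X:np.concatenate([proj("side",X)-(np.array([147,165])/2.5+[265,60]),proj("top",X)-(np.array([605-400,183])/2.5+[360,130])]),[583,-235,170])
t=least_squares(lambda X:np.concatenate([proj("side",X)-(np.array([152,118])/2.5+[265,60]),proj("top",X)-(np.array([628-400,185])/2.5+[360,130])]),[583,-235,170])
print(t.x,t.fun,t2.x,t2.fun)
E
```

```text
171.6 [149. 148.] [218. 179.]
190.6 [149. 127.] [226. 174.]
156 [149. 165.] [212. 183.]
[ 576.99430637 -236.49704798  198.19100853] [ 1.72149296  0.33925909  0.07849241 -1.36173884] [ 584.23147402 -231.51264402  157.40533302] [ 0.5727289   0.11269557  0.02728313 -0.46493708]
```

Contact height is uncertain: by the pictures the tips stand higher than tip_reach predicts. I'll descend slowly and watch the force.

drive_tool --delta_pos '[[0.003, 0, 0.002], [0.003, 0, 0.004], [0.003, 0, 0.006], [0.003, 0, 0.008], [0.003, 0, 0.01], [0.003, 0, 0.012], [0.003, 0, 0.014], [0.003, 0, 0.016]]' --twist '[[0, 0, 0], [0, 0, 0], [0, 0, 0], [0, 0, 0], [0, 0, 0], [0, 0, 0], [0, 0, 0], [0, 0, 0]]'

```text
time_s: 2.87
tool_pos: [582.6, -233.7, 173.6]
tcp_rot: [-180.0, -0.0, 108.2]
contact_force: [0.0, 0.2, -0.0]
width: 0.4
```

drive_tool --delta_pos '[[0, 0, 0.002], [0, 0, 0.004], [0, 0, 0.006], [0, 0, 0.008], [0, 0, 0.01], [0, 0, 0.01], [0, 0, 0.01], [0, 0, 0.01]]' --twist '[[0, 0, 0], [0, 0, 0], [0, 0, 0], [0, 0, 0], [0, 0, 0], [0, 0, 0], [0, 0, 0], [0, 0, 0]]'

```text
time_s: 3.53
tool_pos: [582.7, -233.7, 164.0]
tcp_rot: [180.0, 0.0, 108.2]
contact_force: [0.2, -0.8, 0.5]
width: 0.1
```

```bash
python3 go.py 583 -234 140; python3 - <<'E'
from rig import optics
import cv2,numpy as np
f=lambda m,s:cv2.resize(m,None,fx=s,fy=s,interpolation=cv2.INTER_CUBIC)
a=optics.camera("side")[80:180,285:365];b=optics.camera("top")[150:250,400:480]
cv2.imwrite("pics/c2.png",np.hstack([f(a,5),f(b,5)]))
E
```

```text
t 3.5333 tcp [ 582.7 -233.7  164. ] [179.99   0.   108.16] F [ 0.2 -0.8  0.5] w 0.1 q [ 34.  28. -24.  98.  14.  57.  23.]
delta [-0.0004  0.0002  0.024 ] twist [ 0.     0.    -0.006]
```

View pics/c2.png

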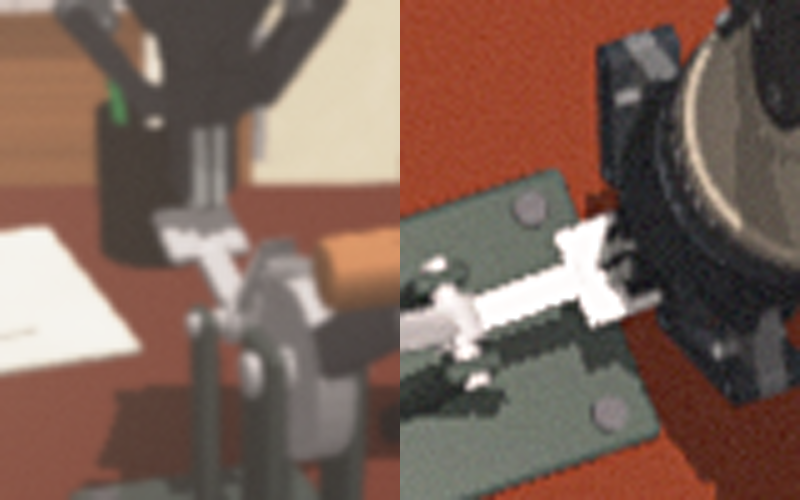

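The fingertips (side crop (208,208)) have just about reached the plate, which spans about (155–245, 225), and they are near its centre. I'll continue down.

drive_tool --delta_pos '[[0, 0, 0.0015], [0, 0, 0.003], [0, 0, 0.0045], [0, 0, 0.006], [0, 0, 0.0075], [0, 0, 0.009], [0, 0, 0.01], [0, 0, 0.01]]' --twist '[[0, 0, 0], [0, 0, 0], [0, 0, 0], [0, 0, 0], [0, 0, 0], [0, 0, 0], [0, 0, 0], [0, 0, 0]]'

```text
time_s: 4.3
tool_pos: [582.8, -233.9, 153.9]
tcp_rot: [180.0, 0.0, 108.1]
contact_force: [-0.1, -0.2, 0.8]
width: -0.1
```

drive_tool --delta_pos '[[0, 0, 0.001], [0, 0, 0.002], [0, 0, 0.003], [0, 0, 0.004], [0, 0, 0.005], [0, 0, 0.006], [0, 0, 0.007], [0, 0, 0.008]]' --twist '[[0, 0, 0], [0, 0, 0], [0, 0, 0], [0, 0, 0], [0, 0, 0], [0, 0, 0], [0, 0, 0], [0, 0, 0]]'

```text
time_s: 4.97
tool_pos: [582.7, -233.7, 145.8]
tcp_rot: [180.0, 0.0, 108.2]
contact_force: [0.6, -0.6, 3.0]
width: -0.0
```

```bash
python3 - <<'E'
from rig import optics
import cv2,numpy as np
f=lambda m,s:cv2.resize(m,None,fx=s,fy=s,interpolation=cv2.INTER_CUBIC)
a=optics.camera("side")[80:180,285:365];b=optics.camera("top")[150:250,400:480]
cv2.imwrite("pics/c3.png",np.hstack([f(a,5),f(b,5)]))
E
```

```text
(no output)
```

View pics/c3.png

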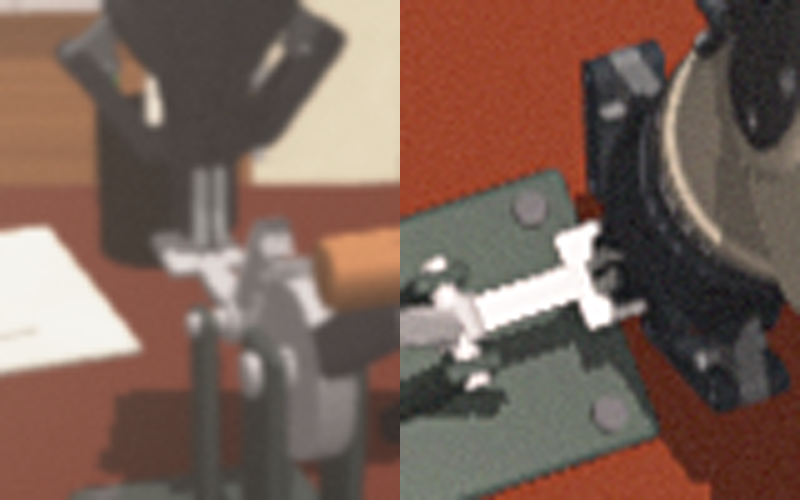

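```bash
cat >pl.py <<'E'
from fit import *
p=[541.5,-108,np.radians(108.5)]
def plate(th,q): # q = (out,y) offsets from plate centre in the plate's plane
    a=np.radians(17)-th; r=np.hypot(57,21); b=np.arctan2(21,57)-th
    return W(p,(-75-r*np.cos(b)-q[0]*np.cos(a),q[1],140+r*np.sin(b)+q[0]*np.sin(a)))
if __name__=="__main__":
  for th in(0,.1,.2,.3,.4,.5,.6):
    c=[(17,-18),(17,18),(-17,18),(-17,-18),(0,0)]
    print(th,plate(th,(0,0)).round(1),[((proj("side",plate(th,q))-[285,80])*5).round().astype(int).tolist() for q in c],[((proj("top",plate(th,q))-[400,150])*5).round().astype(int).tolist() for q in c])
  for z in (145.8,126.8): X=np.array([582.7,-233.7,z]); print(z,((proj("side",X)-[285,80])*5).round())
E
python3 pl.py; python3 go.py 583 -234 132
```

```text
0 [ 583.4 -233.2  161. ] [[150, 204], [225, 194], [249, 240], [171, 250], [199, 222]] [[245, 200], [282, 295], [190, 328], [154, 234], [218, 264]]
0.1 [ 584.  -234.9  155.2] [[149, 218], [224, 208], [247, 247], [170, 258], [198, 232]] [[245, 203], [282, 296], [191, 329], [155, 235], [218, 266]]
0.2 [ 584.3 -236.1  149.3] [[148, 233], [223, 223], [247, 256], [170, 266], [197, 244]] [[244, 206], [280, 299], [190, 330], [154, 236], [217, 267]]
0.3 [ 584.5 -236.6  143.2] [[148, 248], [222, 239], [246, 264], [170, 275], [197, 256]] [[240, 209], [276, 302], [189, 331], [153, 238], [214, 270]]
0.4 [ 584.6 -236.7  137.1] [[149, 264], [222, 254], [246, 274], [170, 284], [197, 269]] [[234, 214], [270, 305], [186, 333], [150, 240], [210, 273]]
0.5 [ 584.4 -236.1  131.1] [[149, 281], [223, 271], [246, 283], [170, 293], [197, 282]] [[226, 218], [262, 309], [182, 335], [147, 243], [204, 276]]
0.6 [ 584.  -235.   125.1] [[151, 297], [224, 287], [247, 292], [171, 303], [198, 295]] [[217, 224], [252, 314], [177, 337], [142, 246], [197, 280]]
145.8 [201. 253.]
126.8 [201. 292.]
t 5.0667 tcp [ 582.5 -233.5  145.6] [-1.7999e+02 -2.0000e-02  1.0816e+02] F [-0.2 -0.5  0.9] w 0.0 q [ 34.  30. -24.  99.  14.  55.  22.]
delta [-0.0006  0.0003  0.0136] twist [-0.    -0.    -0.006]
```

By the plate's side-view corners (155,237) and (168,268) the pawl is now near 0.2–0.25 rad, and the fingers' lower end is about at TCP height, not 19 mm ahead of it. I need about 13 mm more.

drive_tool --delta_pos '[[0, 0, 0.002], [0, 0, 0.004], [0, 0, 0.006], [0, 0, 0.008], [0, 0, 0.01], [0, 0, 0.0115], [0, 0, 0.013], [0, 0, 0.013]]' --twist '[[0, 0, 0], [0, 0, 0], [0, 0, 0], [0, 0, 0], [0, 0, 0], [0, 0, 0], [0, 0, 0], [0, 0, 0]]'

```text
time_s: 5.73
tool_pos: [582.4, -233.6, 132.5]
tcp_rot: [-180.0, -0.0, 108.2]
contact_force: [0.7, -1.5, 0.8]
width: -0.2
```

drive_tool --delta_pos '[[0, 0, 0], [0, 0, -0.02], [0, 0, -0.05], [0, 0, -0.085], [0, 0, -0.12], [0, 0, -0.155], [0, 0, -0.185], [0, 0, -0.185]]' --twist '[[0, 0, 0], [0, 0, 0], [0, 0, 0], [0, 0, 0], [0, 0, 0], [0, 0, 0], [0, 0, 0], [0, 0, 0]]'

```text
time_s: 6.4
tool_pos: [585.2, -233.3, 324.8]
tcp_rot: [179.5, 0.3, 108.2]
contact_force: [0.9, 0.2, 0.5]
width: -0.1
```

```bash
python3 go.py 491.8 38.1 318; python3 - <<'E'
from rig import optics
import cv2,numpy as np
f=lambda m,s:cv2.resize(m,None,fx=s,fy=s,interpolation=cv2.INTER_CUBIC)
a=optics.camera("side")[80:180,285:365];b=optics.camera("top")[150:250,400:480]
cv2.imwrite("pics/c4.png",np.hstack([f(a,5),f(b,5)]))
E
```

```text
t 6.4 tcp [ 585.2 -233.3  324.8] [179.54   0.3  108.2 ] F [0.9 0.2 0.5] w -0.1 q [ 35.  21. -26.  87.   9.  73.  27.]
delta [ 0.287  -0.004   0.0053] twist [ 0.008  0.005 -0.005]
```

View pics/c4.png

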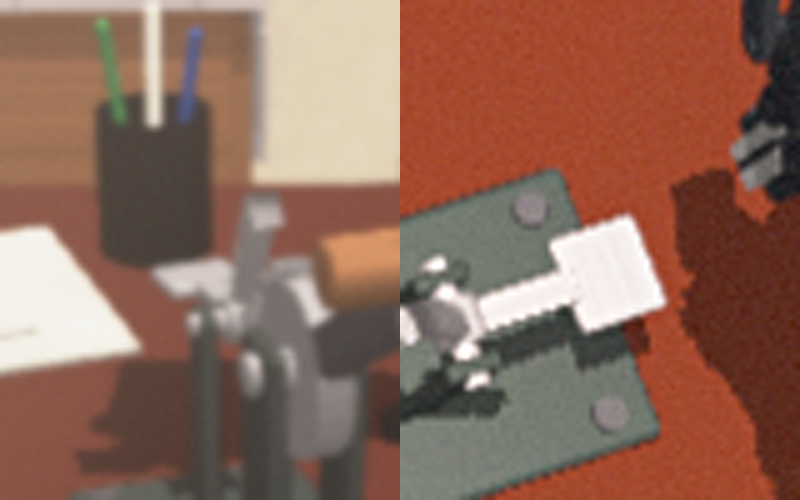

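The plate corners (side (152,270), (178,297); top (230,215), (265,303), (185,333), (150,240)) put the pawl at about 0.45 rad, well clear and staying there. Next I'll move over the crossbar.

drive_tool --delta_pos '[[0.036, 0, 0], [0.072, -0.001, 0], [0.108, -0.002, 0], [0.144, -0.002, 0], [0.18, -0.003, 0], [0.216, -0.003, 0], [0.252, -0.004, 0], [0.287, -0.004, 0.005]]' --twist '[[0, 0, 0], [0, 0, 0], [0, 0, 0], [0, 0, 0], [0, 0, 0], [0, 0, 0], [0, 0, 0], [0, 0, 0]]'

```text
time_s: 7.17
tool_pos: [487.4, 39.4, 311.7]
tcp_rot: [-179.9, -0.0, 108.2]
contact_force: [0.2, -0.6, -0.0]
width: -0.4
```

drive_tool --delta_pos '[[0, 0, 0.004], [0, 0, 0.01], [0, 0, 0.016], [0, 0, 0.022], [0, 0, 0.028], [0, 0, 0.03], [0, 0, 0.03], [0, 0, 0.03]]' --twist '[[0, 0, 0], [0, 0, 0], [0, 0, 0], [0, 0, 0], [0, 0, 0], [0, 0, 0], [0, 0, 0], [0, 0, 0]]'

```text
time_s: 7.83
tool_pos: [489.4, 37.3, 282.7]
tcp_rot: [-180.0, -0.0, 108.1]
contact_force: [0.5, 0.0, -0.2]
width: -0.3
```

```bash
python3 go.py 491.8 38.1 270; python3 - <<'E'
from rig import optics
import cv2,numpy as np
f=lambda m,s:cv2.resize(m,None,fx=s,fy=s,interpolation=cv2.INTER_CUBIC)
a=optics.camera("side")[50:190,310:450];b=optics.camera("top")[180:320,230:370]
cv2.imwrite("pics/c5.png",np.hstack([f(a,2.85),f(b,2.85)]))
E
```

```text
t 7.8333 tcp [489.4  37.3 282.7] [-1.7998e+02 -2.0000e-02  1.0811e+02] F [ 0.5  0.  -0.2] w -0.3 q [ 21.  10. -36. 108.   6.  65.   1.]
delta [-0.      0.0025  0.0127] twist [-0.    -0.    -0.007]
```

View pics/c5.png

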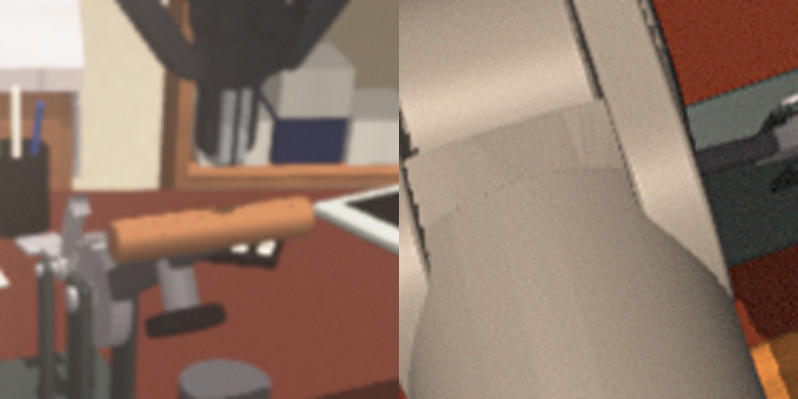

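The tips (side crop (228,165)) stand centred over the crossbar, whose top is at (215,212). I'll go down to contact.

drive_tool --delta_pos '[[0, 0.002, 0.003], [0, 0.002, 0.006], [0, 0.002, 0.009], [0, 0.002, 0.012], [0, 0.002, 0.015], [0, 0.002, 0.017], [0, 0.002, 0.019], [0, 0.002, 0.021]]' --twist '[[0, 0, 0], [0, 0, 0], [0, 0, 0], [0, 0, 0], [0, 0, 0], [0, 0, 0], [0, 0, 0], [0, 0, 0]]'

```text
time_s: 8.6
tool_pos: [491.2, 38.4, 261.7]
tcp_rot: [-180.0, -0.0, 108.2]
contact_force: [-0.7, 0.4, 0.7]
width: -0.0
```

drive_tool --delta_pos '[[0.001, 0, 0.002], [0.002, 0, 0.004], [0.003, 0, 0.006], [0.0035, 0, 0.008], [0.004, 0, 0.01], [0.005, 0, 0.012], [0.006, 0, 0.014], [0.007, 0, 0.016]]' --twist '[[0, 0, 0], [0, 0, 0], [0, 0, 0], [0, 0, 0], [0, 0, 0], [0, 0, 0], [0, 0, 0], [0, 0, 0]]'

```text
time_s: 9.27
tool_pos: [488.4, 47.3, 247.0]
tcp_rot: [180.0, -0.1, 108.2]
contact_force: [-6.2, 3.8, 10.6]
width: 0.5
```

drive_tool --delta_pos '[[0.002, 0, 0.004], [0.004, 0, 0.008], [0.006, 0, 0.012], [0.008, 0, 0.016], [0.0095, 0, 0.02], [0.011, 0, 0.024], [0.0125, 0, 0.028], [0.0135, 0, 0.032]]' --twist '[[0, 0, 0], [0, 0, 0], [0, 0, 0], [0, 0, 0], [0, 0, 0], [0, 0, 0], [0, 0, 0], [0, 0, 0]]'

```text
time_s: 9.93
tool_pos: [485.2, 60.5, 215.0]
tcp_rot: [179.9, -0.1, 108.3]
contact_force: [-3.4, 5.5, 9.3]
width: -0.1
```

drive_tool --delta_pos '[[0.0015, 0, 0.0045], [0.0025, 0, 0.009], [0.0035, 0, 0.0135], [0.0045, 0, 0.018], [0.0055, 0, 0.0225], [0.0065, 0, 0.027], [0.007, 0, 0.0315], [0.0075, 0, 0.036]]' --twist '[[0, 0, 0], [0, 0, 0], [0, 0, 0], [0, 0, 0], [0, 0, 0], [0, 0, 0], [0, 0, 0], [0, 0, 0]]'

```text
time_s: 10.6
tool_pos: [483.3, 67.4, 178.9]
tcp_rot: [179.8, -0.1, 108.3]
contact_force: [-1.1, 4.9, 6.6]
width: -0.3
```

drive_tool --delta_pos '[[0, 0, 0.003], [0.0005, 0, 0.006], [0.0005, 0, 0.009], [0.001, 0, 0.012], [0.001, 0, 0.014], [0.001, 0, 0.016], [0.001, 0, 0.017], [0.001, 0, 0.018]]' --twist '[[0, 0, 0], [0, 0, 0], [0, 0, 0], [0, 0, 0], [0, 0, 0], [0, 0, 0], [0, 0, 0], [0, 0, 0]]'

```text
time_s: 11.27
tool_pos: [483.0, 68.0, 160.8]
tcp_rot: [179.8, -0.1, 108.2]
contact_force: [-1.0, 3.4, 5.7]
width: -0.3
```

drive_tool --delta_pos '[[0, 0, 0.0005], [0, 0, 0.001], [0, 0, 0.0015], [0, 0, 0.002], [0, 0, 0.0025], [0, 0, 0.003], [0, 0, 0.003], [0, 0, 0.003]]' --twist '[[0, 0, 0], [0, 0, 0], [0, 0, 0], [0, 0, 0], [0, 0, 0], [0, 0, 0], [0, 0, 0], [0, 0, 0]]'

```text
time_s: 11.93
tool_pos: [483.1, 67.8, 157.8]
tcp_rot: [179.8, -0.1, 108.2]
contact_force: [0.2, 3.8, 5.4]
width: 0.0
```

drive_tool --delta_pos '[[0, 0, 0.0005], [0, 0, 0.001], [0, 0, 0.0015], [0, 0, 0.002], [0, 0, 0.0025], [0, 0, 0.003], [0, 0, 0.003], [0, 0, 0.003]]' --twist '[[0, 0, 0], [0, 0, 0], [0, 0, 0], [0, 0, 0], [0, 0, 0], [0, 0, 0], [0, 0, 0], [0, 0, 0]]'

```text
time_s: 12.6
tool_pos: [483.0, 67.8, 154.8]
tcp_rot: [179.8, -0.1, 108.2]
contact_force: [-1.5, 2.8, 4.9]
width: 0.2
```

drive_tool --delta_pos '[[0, 0, 0.0005], [0, 0, 0.001], [0, 0, 0.0015], [0, 0, 0.002], [0, 0, 0.0025], [0, 0, 0.003], [0, 0, 0.003], [0, 0, 0.003]]' --twist '[[0, 0, 0], [0, 0, 0], [0, 0, 0], [0, 0, 0], [0, 0, 0], [0, 0, 0], [0, 0, 0], [0, 0, 0]]'

```text
time_s: 13.27
tool_pos: [483.2, 67.9, 154.3]
tcp_rot: [179.8, 0.0, 108.2]
contact_force: [-11.0, 0.5, 32.2]
width: -0.2
```

```bash
python3 - <<'E'
from rig import optics
import cv2,numpy as np
f=lambda m,s:cv2.resize(m,None,fx=s,fy=s,interpolation=cv2.INTER_CUBIC)
a=optics.camera("side")[80:240,290:450]
cv2.imwrite("pics/c6.png",f(a,3.7))
from fit import *
p=[541.5,-108,np.radians(108.5)]
for a in(0,.05,.1):print(a,[((proj("side",W(p,xb(a,y)))-[290,80])*3.7).round() for y in(-55,55)])
E
```

```text
0 [array([237., 466.]), array([475., 422.])]
0.05 [array([238., 447.]), array([478., 403.])]
0.1 [array([238., 427.]), array([479., 383.])]
```

View pics/c6.png

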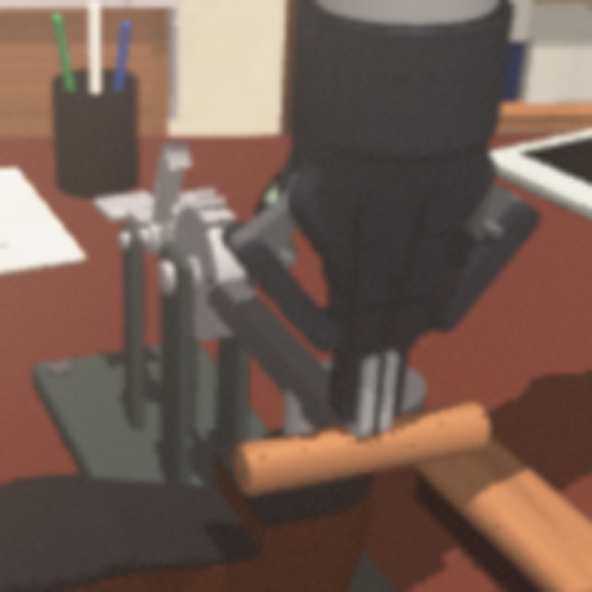

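The force jumped to 32 N with no further travel. The bar ends at about (243,470) and (487,422) match the 0 rad prediction, the pad is on the heel, and the pawl nose stands free at (172,170). I'll retreat straight up.

drive_tool --delta_pos '[[0, 0, -0.003], [0, 0, -0.008], [0, 0, -0.02], [0, 0, -0.04], [0, 0, -0.065], [0, 0, -0.095], [0, 0, -0.12], [0, 0, -0.14]]' --twist '[[0, 0, 0], [0, 0, 0], [0, 0, 0], [0, 0, 0], [0, 0, 0], [0, 0, 0], [0, 0, 0], [0, 0, 0]]'

```text
time_s: 13.98
tool_pos: [482.6, 66.2, 293.7]
tcp_rot: [179.9, 0.0, 108.2]
contact_force: [0.2, -0.1, 0.9]
width: -0.2
```

drive_tool --delta_pos '[[0, 0, 0], [0, 0, 0], [0, 0, 0], [0, 0, 0], [0, 0, 0], [0, 0, 0], [0, 0, 0], [0, 0, 0]]' --twist '[[0, 0, 0], [0, 0, 0], [0, 0, 0], [0, 0, 0], [0, 0, 0], [0, 0, 0], [0, 0, 0], [0, 0, 0]]'

```text
time_s: 14.65
tool_pos: [482.0, 66.0, 290.6]
tcp_rot: [-180.0, -0.0, 108.2]
contact_force: [0.6, -0.4, -0.6]
width: 0.2
```

```bash
python3 - <<'E'
from rig import optics,arm
import cv2,numpy as np
s=arm.sense(); print(s["time_s"],s["tool_pos"],s["contact_force"])
f=lambda m,s:cv2.resize(m,None,fx=s,fy=s,interpolation=cv2.INTER_CUBIC)
a=optics.camera("side")[90:270,225:465]
cv2.imwrite("pics/c7.png",f(a,3.2))
from fit import *
p=[541.5,-108,np.radians(108.5)]
for a in(0,.05,.1):print(a,[((proj("side",W(p,xb(a,y)))-[225,90])*3.2).round() for y in(-55,55)])
E
```

```text
14.65 [482.04023333  65.96350769 290.5590045 ] [ 0.63551648 -0.35223379 -0.64848132]
0 [array([413., 371.]), array([619., 333.])]
0.05 [array([414., 354.]), array([621., 316.])]
0.1 [array([414., 337.]), array([623., 300.])]
```

View pics/c7.png

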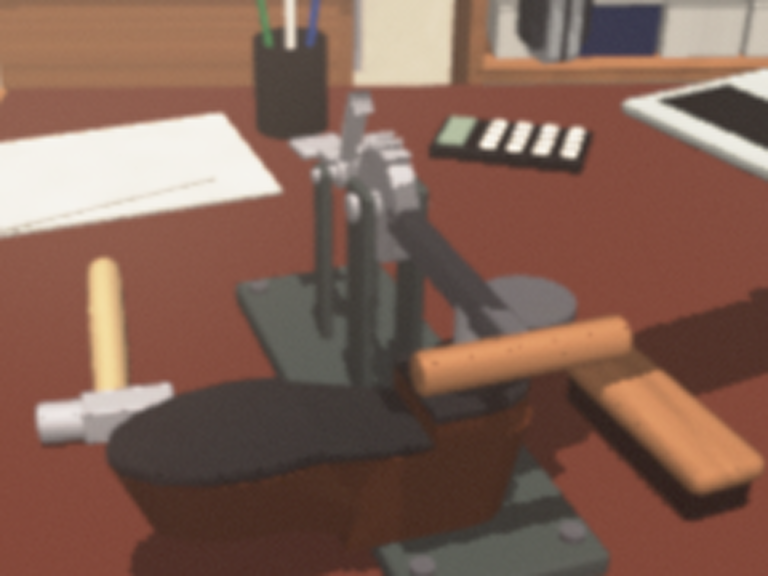

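The crossbar ends at about (420,372) and (625,334) match the prediction for 0 rad. The pad is on the heel, the pawl is still tipped free at (358,115), the surrounding things are in place and the gripper is clear. I'll hand in.

```bash
python3 -c "
from rig import arm
print(arm.finish_job())"
```

```text
the job is handed in; nothing more can be done
None
```

The job is done and handed in at about 14.7 s: the press arm is fully down with its pad on the heel, and the pawl is still tipped free.

- **Pawl:** I pressed the thumb plate down with the closed fingertips until the pawl was tipped to about 0.45 rad, estimated from the plate's corners in the pictures. It needs 0.25 rad to clear the teeth.
- **Arm:** I pushed the crossbar down along its arc from about 0.59 rad with roughly 6 to 13 N. At the end stop the force rose to about 34 N in total (32 N vertical) with no further travel, and I then backed straight off.
- **Last picture:** the crossbar ends lie within about 2–3 mm of where they should be at 0 rad. The pawl is still tipped and the gripper is clear of everything. The tin, brush and hammer look undisturbed by eye; I did not measure them again.
- **Disagreements:**
    - The fingertips touched about at TCP height or slightly above it, not 19 mm ahead as `arm.tip_reach` says. I went by force and pictures instead.
    - The base-plate corners fitted only to about 2 px.

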